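# Draw a stuck tube adapter out of a centrifuge bucket with its screw-in puller

### The arm

A 6-joint arm with a two-finger parallel gripper is mounted at the origin on the work surface. World frame = base frame: x ahead of the robot, y to its left, z up, the work surface at z = 0. Lengths are in m, angles in rad, forces in N, time in s.
With the tool pointing down it reaches from about 0.375 to 0.975 m from the base axis. Payload 3.8 kg.
Tool frame: the origin (TCP) lies on the centre line of the jaws, within the pads' length; the fingertips stand 17 mm ahead of it and the grasp point (between the pads) lies 2 mm behind it; z points along the fingers, y is the line along which they close (so a half turn about z gives the same grasp; the last joint's range is limited). The gripper opens to 88 mm and grips with 3 to 60 N. Pads are 18 mm wide; open, the fingers measure 123 mm over their backs; the gripper's body (75 mm by 187 mm) begins 45 mm behind the grasp point.
Start: joints at [1.253, 0.264, 1.604, -0, 1.274, -0.037], TCP at [0.187, 0.649, 0.234] pointing down, gripper open.
Joint ranges: [-2.63, 2.63], [-0.94, 2.18], [0.31, 2.57], [-1.31, 4.45], [0, 2.66], [-2.55, 2.55]. Speed limits (rad/s): [2.57, 2.57, 3.14, 3.14, 3.14, 3.14].

### API

Orientations are given as a rotation vector (axis times angle).
In Python, from plant import bot gives the robot as it stands. The module is installed in compiled form; this text tells all that it offers.
- The arm moves only by the tool arm_command, never from a script. Its argument "targets" is a list of rows, each an object of numbers: "x", "y", "z": the shift along the tool's x, y, z in m; "wx", "wy", "wz": the turn, a rotation vector about the tool's x, y, z in rad; "hand": the finger opening in m, from 0 to 0.0881. A call has 1 to 20 rows; each row shifts and turns the commanded pose from where the row before left it, along the tool's axes as they then stand; what a row does not reach is not made up. A row lasts 1/10 s, in which the tool goes at most 50 mm and 8.59 degrees, less where a joint would pass 70% of its speed; a pose out of reach is approached as far as the arm can. A call with a gripper value outside its range is refused whole. The fingers move at their own pace and stop on an object; "newtons" is the grip in N (left out, the last holds). Time passes only in rows, so rows that do not move let the fingers close. It gives the time, the measured TCP pose, the force, the opening and the grip force at its end, in the units of the state.
- bot.sense(): the state, without advancing time (a new reading comes with each control period).
- bot.read_camera(name): name is "scene" or "top" or "wrist"; returns a dict with "img" (480x640x3 uint8, blue, green, red), "z_map" (480x640 float32, m along the optical axis (not along the pixel's ray), 0 where there is no reading), "camera_matrix" (3x3 intrinsics, pixels), "k1" (the pictures are not rectified: a ray, as slopes to the right and down, at radius r is drawn at 1 + k1 r^2 times it, then the intrinsics apply), "origin" and "orientation" of the camera in the world; the wrist camera has in their place "T_tool_cam" (4x4, takes a point from camera to tool coordinates, whose origin is the TCP and whose axes are the flange's). Camera axes: x right, y up, looking along -z (the intrinsics and any distortion apply to the point x, -y, -z); pixel columns grow to the right and rows downward; lengths in m; the calibration is good to about 2 mm. A picture is of the moment at which its call begins: read the wrist's pose just before it.
- bot.job_done(): hands the job in; it is judged then, once.
The state is a dict: "t": time; "joint_pos": joint angles; "joint_velocities": joint speeds; "tau": joint torques, N m; "tcp_pos": TCP position; "tool_rot": TCP orientation; "contact_force": force on the tool from outside, world axes, zero at the start; "ft_torque": the same for the moment, N m; "finger_gap": opening from 0.0 (shut) to 1.0 (fully open); "grip_force": force on a finger pad.
Only numpy, scipy, OpenCV 4.12 (cv2) and the standard library are available. Lean on these libraries where they do the work, as an engineer would, in place of code of your own. Each camera call takes 0.05 s, during which the arm holds its last target. There are 200 camera calls.

### The job

The blue tube adapter sits tight in the centrifuge bucket: take the T-handled puller from its block, screw it into the adapter's brass insert until its collar is snug, draw the adapter straight up out of the bucket, and stand it gently in the wash tray with the puller left screwed in. Feel for the thread start by turning backwards under a light push and never press the adapter down hard (20 N is too much); leave everything else on the counter where it is.

Things in the scene. Friction and masses are not known exactly. Their poses are not given: they have to be found in the camera images.
- puller: Puller with a black T-handle, 160 g, standing in the grey tool block at the start. Origin: centre of the underside (seating face) of its steel collar; z runs up the rod to the handle. Collar 38 mm across, 6 mm thick; rod above it 14 mm across up to z = 52 mm, then the handle. Below the origin a smooth nose, 17 mm across, down to z = -19 mm, tapered to 12 mm over its last 3.5 mm.
- puller_grip (a point): Middle of the puller's T-handle, 66 mm above the puller's origin. The handle is a bar 18 mm (puller's x) by 64 mm (y) by 28 mm high: grip it across its 18 mm.
- puller_lugs (a point): On the puller's axis, 9 mm below its origin, level with its two thread lugs: round pins 4 mm thick that point to the puller's +x and -x and reach 13.5 mm from the axis (a two-start thread: a half turn fits the same).
- tool_block: Fixed grey block 80 x 80 x 40 mm in which the puller hangs: a square well 30 x 30 mm, 30 mm deep, in the middle of its top, the puller's collar resting on the top. Origin at the centre of its underside, z up.
- bucket: Fixed aluminium swing-out bucket in a grey bench stand 105 x 105 mm. Origin: centre of the stand's underside, z up. Bucket outside 77 x 77 mm (bosses on its y sides out to 46 mm), inside 69 x 69 mm, rubber cushion top 18 mm, rim 98 mm above the origin.
- cushion: Black rubber cushion, 67 x 67 x 2 mm, lying fixed on the bucket's inner floor under the adapter: what the adapter is pushed down on. Origin at the centre of its underside.
- bucket_rim (a point): Centre of the bucket's open rim. Rubber strips inside its walls, 12 to 24 mm under the rim, press on the adapter with about 20 N all told: drawing it up takes about 6 to 13 N besides its weight, until it is nearly out. They give only 0.8 mm sideways: drawn or twisted off its axis the adapter binds (ease side forces and leftover twist before and during the pull).
- adapter: Blue tube adapter, 66 x 66 mm, 70 mm tall, 230 to 370 g, in the bucket, on its cushion, square with it, top 10 mm below the rim. Origin: centre of its underside, z up; white mark on top towards +x. Amid its top a flush brass insert, 34 mm across, right-handed two-start thread, begins at two opposite notches; their line lies at random within 0.7 rad either side of the adapter's x axis, not reported.
- adapter_top (a point): Centre of the adapter's top, 70 mm above its origin; the puller's origin comes here when home. Lugs beside the notches ride on the insert, collar 11 mm above this point. Over them (within about 0.1 rad) they drop and the collar stands 2.6 mm above it. From there about 1.3 rad clockwise (seen from above), sinking 3.1 mm per rad, brings the collar down snug; 0.1 rad on is a hard stop.
- adapter_bore (a point): Bottom of the insert's thread, on its axis, 22 mm below the adapter's top. The bore is 19 mm across. The thread has 1.4 mm of axial play. The insert and the adapter do not turn with the puller.
- tray: Fixed steel wash tray with a green mat, 160 x 160 mm outside, walls 4 mm thick and 16 mm high, inner floor 4 mm above its origin at the centre of its underside, z up.
- spare_bucket: Bystander: an empty loose aluminium bucket, 77 x 77 x 86 mm. Origin under its centre.
- tube_rack: Bystander: white rack of capped sample tubes, 75 x 190 x 96 mm. Origin under its centre.
- water_bottle: Bystander: clear water bottle, 62 mm across, 200 mm tall. Origin under its centre.
- green_flask: Bystander: green drinking flask, 60 mm across, 180 mm tall. Origin under its centre.
- specimen_jar: Bystander: small jar with a yellow cap, 48 mm across, 55 mm tall. Origin under its centre.
- rotor_key: Bystander: steel T-shaped rotor key lying flat, 130 mm long, 12 mm thick. Origin under the middle of its shank.
- handset: Bystander: black telephone handset lying flat, 52 x 160 x 22 mm. Origin under its centre.
Not all that is in view belongs to the job. Several things have the shape of the adapter; the one meant has the colours described above. What is shaped like the puller but pink is not meant.

How it is judged:
On the way, in this order (a step that is already met when the one before it is completed fails the run):
1. the puller is screwed down into the adapter, collar on its top (within 1.5 mm), while the adapter still sits at the bottom of the bucket (z of puller in the frame of adapter_top below 0.0015 m and distance between puller and adapter_top below 0.004 m and angle between the z axis of puller and the z axis of adapter, either way round below 0.1 rad and z of adapter in the frame of bucket below 0.022 m and horizontal distance between adapter and bucket below 0.004 m), for 0.2 s.
2. the adapter hangs on the puller, straight (within 0.1 rad), its underside above the bucket's rim, the collar still within 1.5 mm of its top (z of puller in the frame of adapter_top below 0.0015 m and distance between puller and adapter_top below 0.004 m and angle between the z axis of puller and the z axis of adapter, either way round below 0.1 rad and z of adapter in the frame of bucket_rim above 0.001 m and angle between adapter's own z axis and vertical below 0.1 rad and contact force between adapter and bucket below 0.1 N), for 0.1 s.
At the end, for the whole second after the job is handed in: The adapter stands upright (within 0.05 rad) and at rest on the floor of the wash tray, its middle within 40 mm of the tray's middle along both tray axes, with the puller still screwed in, its collar within 1.5 mm of the adapter's top, let go and at rest (z of puller in the frame of adapter_top below 0.0015 m and distance between puller and adapter_top below 0.004 m and angle between the z axis of puller and the z axis of adapter, either way round below 0.1 rad and angle between adapter's own z axis and vertical below 0.05 rad and x of adapter in the frame of tray between -0.04 and 0.04 m and y of adapter in the frame of tray between -0.04 and 0.04 m and z of adapter in the frame of tray below 0.006 m and linear speed of each of adapter, puller below 0.02 m/s); the robot touches nothing.
It fails at once if the adapter pressed down on its cushion with more than 20 N (contact force between adapter and cushion above 20 N).
It fails at once if the adapter banged or pressed on the tray with more than 25 N (contact force between adapter and tray above 25 N).
It fails at once if the adapter pulled askew: tilted more than 0.12 rad, or wedged in the bucket with more than 50 N over all their contacts (strips and cushion give about 25 N of it at rest) (angle between adapter's own z axis and vertical above 0.12 rad or contact force between adapter and bucket above 50 N).
It fails at once if the arm or fingers push on the bucket with more than 5 N (contact force between any of the fingers, the arm and bucket above 5 N).
It fails at once if a bystander moved by more than 30 mm (distance of any of spare_bucket, tube_rack, water_bottle, green_flask, specimen_jar, rotor_key, handset from where it was at the start of the episode above 0.03 m).
It also fails if it takes over 72 s, if anything falls off the work surface, if the arm or the gripper's body presses on something with over 40 N, if the wrist force passes 120 N, or if a joint passes its speed limit or range.

## Working session

There is one attempt and no reset: what is moved stays moved. The work goes in short steps, Python scripts to look and compute and a tool call to move; the robot and the scene stay as the last step left them, time stands still between calls to the robot, and variables do not carry over. Pictures are saved under pics/ and viewed, at most 10 in all, crops included, and the job is handed in when it is done.

Besides the shell and the picture viewer there is one more tool, called after "Request:" by a JSON object that holds its "api" and its "payload". arm_command: Moves the arm, as the interface text tells. Its arguments: {"type":"object","properties":{"targets":{"type":"array"},"newtons":{"type":"number"}},"required":["targets"]}

```bash
mkdir -p pics; cat > h.py <<'E'
import numpy as np, cv2
from scipy.spatial.transform import Rotation as R
from plant import bot
def cam(name):
    s=bot.sense(); d=bot.read_camera(name)
    if 'T_tool_cam' in d:
        T=np.eye(4); T[:3,:3]=R.from_rotvec(s['tool_rot']).as_matrix(); T[:3,3]=s['tcp_pos']
        M=T@np.array(d['T_tool_cam'])
    else:
        o=np.array(d['orientation']); M=np.eye(4); M[:3,:3]=o if o.shape==(3,3) else R.from_rotvec(o).as_matrix(); M[:3,3]=d['origin']
    d['M']=M; return d
def rays(d,uv):
    uv=np.asarray(uv,float).reshape(-1,1,2)
    K=np.array(d['camera_matrix'],float)
    p=cv2.undistortPoints(uv,K,np.array([d['k1'],0,0,0,0.]))[:,0]
    return np.c_[p[:,0],-p[:,1],-np.ones(len(p))]
def onplane(d,uv,z):
    r=rays(d,uv)@d['M'][:3,:3].T; o=d['M'][:3,3]
    return o+r*((z-o[2])/r[:,2])[:,None]
def bydepth(d,uv):
    uv=np.asarray(uv).reshape(-1,2); z=d['z_map'][uv[:,1].astype(int),uv[:,0].astype(int)]
    return (rays(d,uv)*z[:,None])@d['M'][:3,:3].T+d['M'][:3,3]
E
python3 - <<'E'
from h import *
s=bot.sense(); print({k:np.round(v,3).tolist() for k,v in s.items()})
for n in('scene','top'):
    d=cam(n); cv2.imwrite(f'pics/{n}0.png',d['img']); print(n,np.round(d['M'],3).tolist(),d['k1'],np.shape(d['orientation']),d['orientation'])
E
```

```text
{'t': 0.0, 'joint_pos': [1.253, 0.265, 1.605, -0.0, 1.274, -0.037], 'joint_velocities': [-0.0, -0.002, 0.003, -0.001, 0.002, -0.001], 'tau': [0.0, -50.21, -35.688, 0.073, 0.029, -0.0], 'tcp_pos': [0.187, 0.648, 0.233], 'tool_rot': [-0.44, -3.11, 0.003], 'contact_force': [-0.298, 0.982, -0.069], 'ft_torque': [0.016, 0.018, 0.028], 'grip_force': 0.0, 'finger_gap': 1.003}
scene [[0.654, -0.592, 0.471, 1.111], [0.756, 0.499, -0.423, -0.546], [0.016, 0.633, 0.774, 0.947], [0.0, 0.0, 0.0, 1.0]] 0.028553444776609767 (3,) [0.64878136 0.27951956 0.82858677]
top [[0.001, 0.983, -0.185, 0.421], [-1.0, -0.001, -0.009, -0.07], [-0.009, 0.185, 0.983, 1.06], [0.0, 0.0, 0.0, 1.0]] -0.11797021592383734 (3,) [ 0.15307524 -0.13841032 -1.56571348]
```

View pics/top0.png

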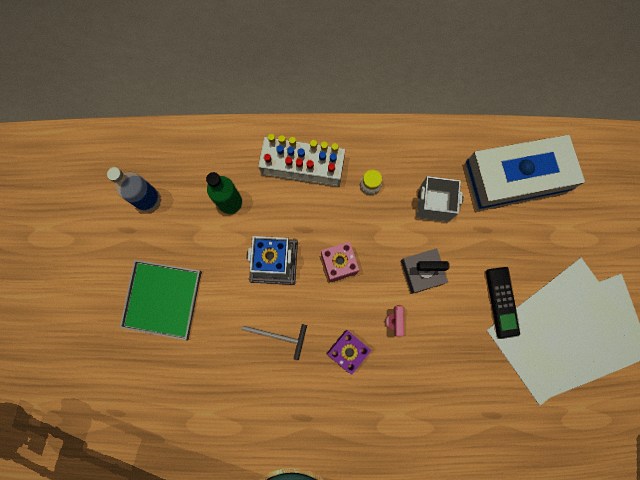

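View pics/scene0.png

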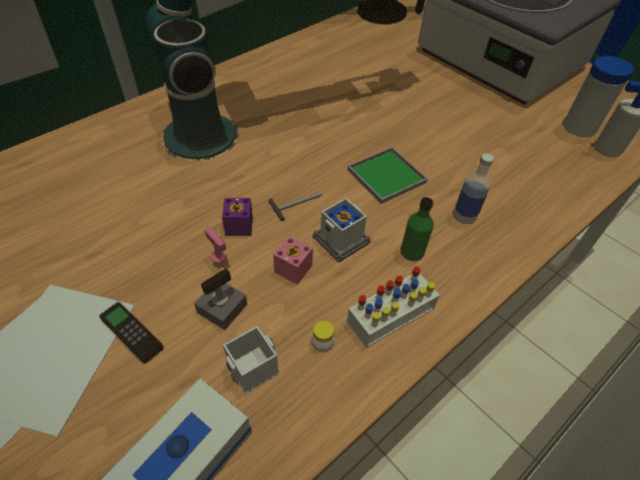

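Top view: the black-handled puller is at (432,266) in its grey block at (425,271), and its look-alike is the pink puller at (396,320). The blue adapter is in its bucket at (270,256). Its look-alikes are the pink one at (340,261) and the purple one at (349,351). The tray is at (162,300). I choose the black puller and the blue adapter.

```bash
python3 - <<'E'
from h import *
d=cam('top'); im=d['img']; hsv=cv2.cvtColor(im,cv2.COLOR_BGR2HSV)
def mask(lo,hi,box):
    m=cv2.inRange(hsv,np.array(lo),np.array(hi)); b=np.zeros_like(m); x0,y0,x1,y1=box; b[y0:y1,x0:x1]=255; return m&b
def big(m): return max(cv2.findContours(m,0,2)[0],key=cv2.contourArea)
def rect(name,m,z):
    c=big(m); bp=cv2.boxPoints(cv2.minAreaRect(c)); w=onplane(d,bp,z)
    ys,xs=np.nonzero(m); P=bydepth(d,np.c_[xs,ys]); 
    print(name,'px',cv2.minAreaRect(c)[0],'ctr',w.mean(0).round(4),'sides',np.linalg.norm(w[1]-w[0]).round(3),np.linalg.norm(w[2]-w[1]).round(3),'yaw',np.arctan2(*(w[1]-w[0])[[1,0]]).round(3),np.arctan2(*(w[2]-w[1])[[1,0]]).round(3),'z med/90',np.percentile(P[:,2],[10,50,90]).round(3))
rect('tray',mask((45,100,50),(75,255,255),(100,240,220,350)),.004)
rect('handle',mask((0,0,0),(180,255,38),(405,250,455,282)),.12)
rect('adapter',mask((100,120,60),(125,255,255),(245,230,300,285)),.088)
rect('brass',mask((15,100,80),(32,255,255),(255,240,285,272)),.088)
ys,xs=np.mgrid[225:300,235:310]; P=bydepth(d,np.c_[xs.ravel(),ys.ravel()])
q=P[(P[:,2]>.09)&(P[:,2]<.11)]; r=cv2.minAreaRect((q[:,:2]*1000).astype(np.float32)); print('rim',r,np.median(q[:,2]))
ys,xs=np.mgrid[240:300,395:455]; P=bydepth(d,np.c_[xs.ravel(),ys.ravel()])
q=P[(P[:,2]>.033)&(P[:,2]<.047)]; print('block',cv2.minAreaRect((q[:,:2]*1000).astype(np.float32)))
q=P[(P[:,2]>.108)&(P[:,2]<.13)]; print('handle',cv2.minAreaRect((q[:,:2]*1000).astype(np.float32)),np.median(q[:,2]))
a=cv2.resize(im[225:295,235:310],None,fx=5,fy=5,interpolation=2); b=cv2.resize(im[235:305,390:465],None,fx=5,fy=5,interpolation=2)
cv2.imwrite('pics/crop.png',np.hstack([a,b]))
E
```

```text
tray px (160.67881774902344, 298.9375305175781) ctr [0.4863 0.3059 0.004 ] sides 0.151 0.149 yaw -0.136 -1.753 z med/90 [0.001 0.004 0.006]
handle px (432.0, 267.5) ctr [ 0.5441 -0.2945  0.12  ] sides 0.067 0.027 yaw -1.574 3.094 z med/90 [0.039 0.118 0.121]
adapter px (269.10772705078125, 254.95301818847656) ctr [0.5758 0.0446 0.088 ] sides 0.067 0.067 yaw -0.026 -1.625 z med/90 [0.084 0.087 0.09 ]
brass px (269.0, 255.0) ctr [0.5755 0.0448 0.088 ] sides 0.03 0.03 yaw -1.571 -3.124 z med/90 [0.079 0.087 0.089]
rim ((575.7459106445312, 44.573402404785156), (93.10009002685547, 77.48164367675781), 86.8545913696289) 0.09566661913888663
block ((550.1902465820312, -298.4820251464844), (80.9576187133789, 82.7033920288086), 15.781028747558594)
handle ((549.6295166015625, -298.5180969238281), (17.1828670501709, 66.7663803100586), 0.22391726076602936) 0.11900020401176536
```

View pics/crop.png

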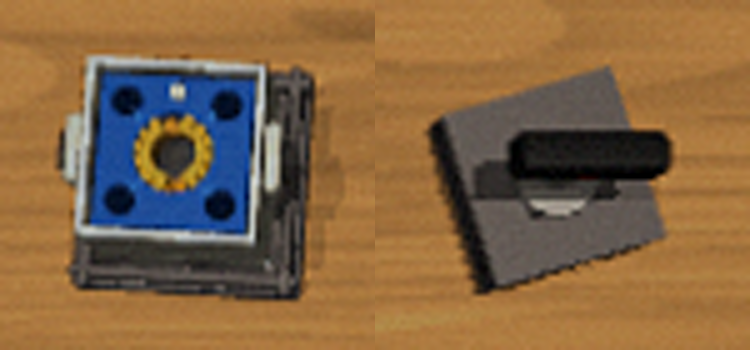

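The crop confirms both choices: left is the blue adapter with a brass insert and white mark, inside the aluminium bucket. Right is the black T-handle over its steel collar in the grey block. I'll go over the bucket first for a close look at the notches.

Request:
{"api": "arm_command", "payload": {"targets": [{"wz":0.145},{"wz":0.145},{"wz":0.145},{"wz":0.145},{"wz":0.145},{"wz":0.145},{"wz":0.145},{"wz":0.145},{"wz":0.13},{"x":-0.04,"y":0.026,"z":-0.004},{"x":-0.04,"y":0.026,"z":-0.004},{"x":-0.04,"y":0.026,"z":-0.004},{"x":-0.04,"y":0.026,"z":-0.004},{"x":-0.04,"y":0.026,"z":-0.004},{"x":-0.04,"y":0.026,"z":-0.004},{"x":-0.04,"y":0.026,"z":-0.004},{"x":-0.04,"y":0.026,"z":-0.004},{"x":-0.04,"y":0.026,"z":-0.004},{"x":-0.04,"y":0.026,"z":-0.004},{"x":-0.04,"y":0.026,"z":-0.004}]}}

```text
schema error: expected keys x, y, z, wx, wy, wz, hand
```

Request:
{"api": "arm_command", "payload": {"targets": [{"x":-0.04,"y":0.026,"z":-0.004},{"x":-0.04,"y":0.026,"z":-0.004},{"x":-0.04,"y":0.026,"z":-0.004},{"x":-0.04,"y":0.026,"z":-0.004},{},{},{}]}}

```text
schema error: expected keys x, y, z, wx, wy, wz, hand
```

```bash
python3 - <<'E'
from h import *
s=bot.sense(); print(s['t'],s['tcp_pos'],s['tool_rot'],s['joint_pos'],s['contact_force'])
d=cam('wrist'); print(np.round(d['T_tool_cam'],3).tolist(),d['k1']); cv2.imwrite('pics/w1.png',d['img'])
E
```

```text
0.15 [0.18688397 0.64801742 0.23326755] [-4.39636446e-01 -3.11034956e+00  2.75753543e-03] [ 1.25308760e+00  2.64584499e-01  1.60506684e+00  1.07753498e-05
  1.27372680e+00 -3.68796278e-02] [-0.28239692  0.39096225  0.16374006]
[[-0.0, 0.947, 0.321, 0.083], [1.0, 0.0, 0.001, 0.0], [0.0, 0.321, -0.947, -0.149], [0.0, 0.0, 0.0, 1.0]] -0.054479176577472525
```

View pics/w1.png

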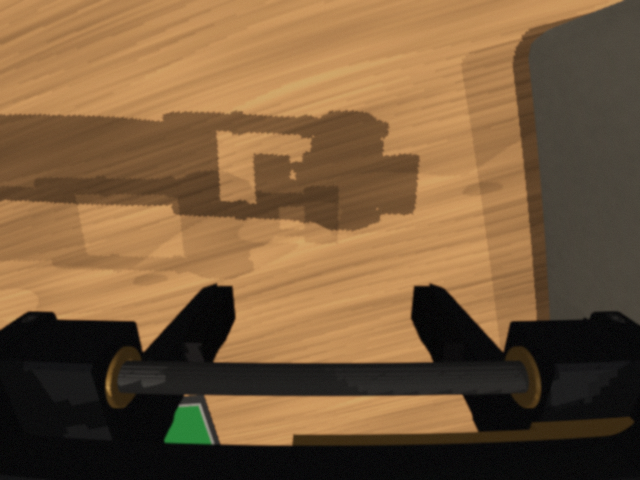

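The wrist view shows only the fingers (tips near (220,290) and (425,290)), since the rows were refused for missing keys. Resending with all keys.

Request:
{"api": "arm_command", "payload": {"targets": [{"x":0,"y":0,"z":0,"wx":0,"wy":0,"wz":0.145,"hand":0.088},{"x":0,"y":0,"z":0,"wx":0,"wy":0,"wz":0.145,"hand":0.088},{"x":0,"y":0,"z":0,"wx":0,"wy":0,"wz":0.145,"hand":0.088},{"x":0,"y":0,"z":0,"wx":0,"wy":0,"wz":0.145,"hand":0.088},{"x":0,"y":0,"z":0,"wx":0,"wy":0,"wz":0.145,"hand":0.088},{"x":0,"y":0,"z":0,"wx":0,"wy":0,"wz":0.145,"hand":0.088},{"x":0,"y":0,"z":0,"wx":0,"wy":0,"wz":0.145,"hand":0.088},{"x":0,"y":0,"z":0,"wx":0,"wy":0,"wz":0.145,"hand":0.088},{"x":0,"y":0,"z":0,"wx":0,"wy":0,"wz":0.13,"hand":0.088},{"x":-0.04,"y":0.026,"z":-0.004,"wx":0,"wy":0,"wz":0,"hand":0.088},{"x":-0.04,"y":0.026,"z":-0.004,"wx":0,"wy":0,"wz":0,"hand":0.088},{"x":-0.04,"y":0.026,"z":-0.004,"wx":0,"wy":0,"wz":0,"hand":0.088},{"x":-0.04,"y":0.026,"z":-0.004,"wx":0,"wy":0,"wz":0,"hand":0.088},{"x":-0.04,"y":0.026,"z":-0.004,"wx":0,"wy":0,"wz":0,"hand":0.088},{"x":-0.04,"y":0.026,"z":-0.004,"wx":0,"wy":0,"wz":0,"hand":0.088},{"x":-0.04,"y":0.026,"z":-0.004,"wx":0,"wy":0,"wz":0,"hand":0.088},{"x":-0.04,"y":0.026,"z":-0.004,"wx":0,"wy":0,"wz":0,"hand":0.088},{"x":-0.04,"y":0.026,"z":-0.004,"wx":0,"wy":0,"wz":0,"hand":0.088},{"x":-0.04,"y":0.026,"z":-0.004,"wx":0,"wy":0,"wz":0,"hand":0.088},{"x":-0.04,"y":0.026,"z":-0.004,"wx":0,"wy":0,"wz":0,"hand":0.088}]}}

```text
t: 2.2
tcp_pos: [0.4736, 0.2067, 0.2785]
tool_rot: [2.221, 2.221, 0.001]
contact_force: [0.4, 0.2, -0.4]
finger_gap: 0.994
grip_force: 0.0
```

Request:
{"api": "arm_command", "payload": {"targets": [{"x":-0.04,"y":0.026,"z":-0.004,"wx":0,"wy":0,"wz":0,"hand":0.088},{"x":-0.04,"y":0.026,"z":-0.004,"wx":0,"wy":0,"wz":0,"hand":0.088},{"x":-0.04,"y":0.026,"z":-0.004,"wx":0,"wy":0,"wz":0,"hand":0.088},{"x":-0.04,"y":0.026,"z":-0.004,"wx":0,"wy":0,"wz":0,"hand":0.088},{"x":0,"y":0,"z":0,"wx":0,"wy":0,"wz":0,"hand":0.088},{"x":0,"y":0,"z":0,"wx":0,"wy":0,"wz":0,"hand":0.088},{"x":0,"y":0,"z":0,"wx":0,"wy":0,"wz":0,"hand":0.088}]}}

```text
t: 2.9
tcp_pos: [0.5764, 0.0492, 0.2939]
tool_rot: [-2.22, -2.221, 0.001]
contact_force: [0.2, 0.7, -0.1]
finger_gap: 1.0
grip_force: 0.0
```

```bash
cat > look.py <<'E'
from h import *
s=bot.sense(); Rm=R.from_rotvec(s['tool_rot']).as_matrix()
print('t',s['t'],s['tcp_pos'].round(4) if hasattr(s['tcp_pos'],'round') else s['tcp_pos'],'yang',np.arctan2(Rm[1,1],Rm[0,1]).round(4),'tz',Rm[:,2].round(4),'q',np.round(s['joint_pos'],3),'F',np.round(s['contact_force'],2),'T',np.round(s['ft_torque'],3),s['finger_gap'],s['grip_force'])
E
python3 - <<'E'
from look import *
d=cam('wrist'); im=d['img']; np.save('w2.npy',np.array([0]))
hsv=cv2.cvtColor(im,cv2.COLOR_BGR2HSV); m=cv2.inRange(hsv,(15,100,60),(35,255,255))
c=max(cv2.findContours(m,0,2)[0],key=cv2.contourArea); e=cv2.minEnclosingCircle(c); print('brass',e)
w=onplane(d,c.reshape(-1,2),.088); print('circ',np.array(cv2.minEnclosingCircle((w[:,:2]*1000).astype(np.float32))[0]).round(1),cv2.minEnclosingCircle((w[:,:2]*1000).astype(np.float32))[1])
mb=cv2.inRange(hsv,(100,120,60),(125,255,255)); c=max(cv2.findContours(mb,0,2)[0],key=cv2.contourArea)
w=onplane(d,c.reshape(-1,2),.088); print('blue',cv2.minAreaRect((w[:,:2]*1000).astype(np.float32)), np.median(bydepth(d,c.reshape(-1,2))[:,2]))
u,v=map(int,e[0]); r=int(e[1]*1.6); a=im[max(v-r,0):v+r,max(u-r,0):u+r]
cv2.imwrite('pics/w2.png',np.hstack([cv2.resize(im,(400,300)),cv2.resize(a,(300,300),interpolation=2)]))
E
```

```text
t 2.9 [0.5764 0.0492 0.2939] yang 0.0003 tz [-1.1e-03  5.0e-04 -1.0e+00] q [4.200e-02 5.100e-02 1.739e+00 1.000e-03 1.353e+00 4.100e-02] F [ 0.24  0.71 -0.08] T [-0.039  0.063  0.049] 1.0004509672008874 0.0
brass ((314.5, 164.0), 354.6918640136719)
circ [510.9  69.3] 406.9740295410156
blue ((577.0099487304688, 45.80970001220703), (65.30938720703125, 66.395263671875), 87.01605224609375) 0.08704506695984571
```

View pics/w2.png

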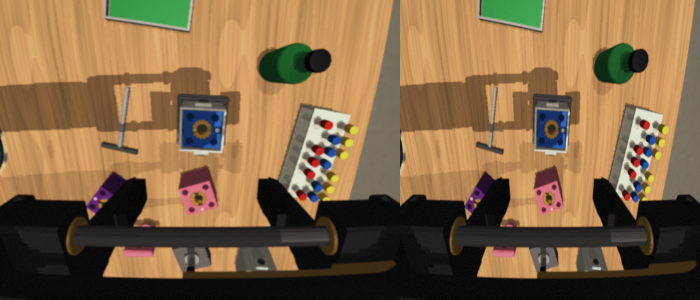

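The wrist view shows the insert at about (323,205) of the full frame and the mark towards +x. I'll go lower for a sharper look at its centre and notches.

Request:
{"api": "arm_command", "payload": {"targets": [{"x":0,"y":0,"z":0.04,"wx":0,"wy":0,"wz":0,"hand":0.088},{"x":0,"y":0,"z":0.04,"wx":0,"wy":0,"wz":0,"hand":0.088},{"x":0,"y":0,"z":0.04,"wx":0,"wy":0,"wz":0,"hand":0.088},{"x":0,"y":0,"z":0,"wx":0,"wy":0,"wz":0,"hand":0.088},{"x":0,"y":0,"z":0,"wx":0,"wy":0,"wz":0,"hand":0.088},{"x":0,"y":0,"z":0,"wx":0,"wy":0,"wz":0,"hand":0.088}]}}

```text
t: 3.55
tcp_pos: [0.5786, 0.0493, 0.1772]
tool_rot: [2.218, 2.221, 0.005]
contact_force: [-0.1, 0.8, 0.6]
finger_gap: 0.997
grip_force: 0.0
```

```bash
python3 - <<'E'
from look import *
d=cam('wrist'); im=d['img']; hsv=cv2.cvtColor(im,cv2.COLOR_BGR2HSV)
mb=cv2.inRange(hsv,(100,120,40),(125,255,255)); c=max(cv2.findContours(mb,0,2)[0],key=cv2.contourArea)
w=onplane(d,c.reshape(-1,2),.088); print('blue',cv2.minAreaRect((w[:,:2]*1000).astype(np.float32)), np.median(bydepth(d,c.reshape(-1,2))[:,2]))
h=cv2.convexHull(c); f=np.zeros_like(mb); cv2.drawContours(f,[h],-1,255,-1)
f=cv2.erode(f,np.ones((15,15))); m=f&cv2.inRange(hsv,(10,90,40),(35,255,255))
c=max(cv2.findContours(m,0,2)[0],key=cv2.contourArea)
w=onplane(d,c.reshape(-1,2),.088); print('brass',cv2.minEnclosingCircle((w[:,:2]*1000).astype(np.float32)),cv2.fitEllipse(c))
x,y,ww,hh=cv2.boundingRect(h); k=560//max(hh,1)
print(x,y,ww,hh,k); cv2.imwrite('pics/w3.png',cv2.resize(im[y:y+hh,x:x+ww],None,fx=k,fy=k,interpolation=2)); np.savez('w3.npz',**{k:d[k] for k in('img','z_map','camera_matrix','k1','M')})
E
```

```text
t 3.55 [0.5786 0.0493 0.1772] yang 0.0011 tz [ 4.2e-03  2.0e-04 -1.0e+00] q [0.042 0.127 1.875 0.    1.136 0.041] F [-0.1   0.81  0.62] T [-0.05   0.022  0.025] 0.9974593281171371 0.0
blue ((576.7759399414062, 45.895606994628906), (64.45126342773438, 66.9087905883789), 86.97364807128906) 0.08659498605615264
brass ((576.8086547851562, 46.58249282836914), 16.712718963623047) ((319.1537170410156, 242.86724853515625), (40.26565933227539, 42.570068359375), 95.70858001708984)
275 201 92 84 6
```

View pics/w3.png

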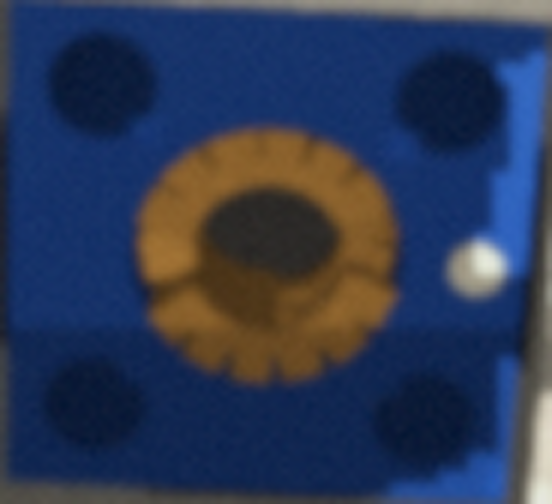

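The crop shows the insert centred at about (267,255). There are two darker notch lines at left (175,287) and right (370,275), so the notch line is near the adapter's x axis, but its exact angle is unclear. I'll feel for it. Going to the puller.

Request:
{"api": "arm_command", "payload": {"targets": [{"x":-0.0435,"y":-0.0036,"z":-0.007,"wx":0,"wy":0,"wz":0,"hand":0.088},{"x":-0.0435,"y":-0.0036,"z":-0.007,"wx":0,"wy":0,"wz":0,"hand":0.088},{"x":-0.0435,"y":-0.0036,"z":-0.007,"wx":0,"wy":0,"wz":0,"hand":0.088},{"x":-0.0435,"y":-0.0036,"z":-0.007,"wx":0,"wy":0,"wz":0,"hand":0.088},{"x":-0.0435,"y":-0.0036,"z":-0.007,"wx":0,"wy":0,"wz":0,"hand":0.088},{"x":-0.0435,"y":-0.0036,"z":-0.007,"wx":0,"wy":0,"wz":0,"hand":0.088},{"x":-0.0435,"y":-0.0036,"z":-0.007,"wx":0,"wy":0,"wz":0,"hand":0.088},{"x":-0.0435,"y":-0.0036,"z":-0.007,"wx":0,"wy":0,"wz":0,"hand":0.088},{"x":0,"y":0,"z":0,"wx":0,"wy":0,"wz":0,"hand":0.088},{"x":0,"y":0,"z":0,"wx":0,"wy":0,"wz":0,"hand":0.088},{"x":0,"y":0,"z":0,"wx":0,"wy":0,"wz":0,"hand":0.088}]}}

```text
t: 4.7
tcp_pos: [0.5487, -0.2987, 0.2314]
tool_rot: [2.22, 2.221, 0.001]
contact_force: [0.1, 1.0, -0.3]
finger_gap: 0.999
grip_force: 0.0
```

```bash
cat > puller.py <<'E'
from look import *
d=cam('wrist'); ys,xs=np.mgrid[120:400:1,200:440:1]; uv=np.c_[xs.ravel(),ys.ravel()]
P=bydepth(d,uv); t=s['tcp_pos']
import sys
zh=float(sys.argv[1]) if len(sys.argv)>1 else .12
hit=(abs(P[:,2]-zh)<.006)&(np.hypot(P[:,0]-t[0],P[:,1]-t[1])<.06)
m=np.zeros((480,640),np.uint8); m[uv[hit,1],uv[hit,0]]=255
m&=cv2.inRange(d['img'],(0,0,0),(75,75,75))
c=max(cv2.findContours(m,0,2)[0],key=cv2.contourArea).reshape(-1,2)
w=onplane(d,c,zh); print('px',c.mean(0),'handle',cv2.minAreaRect((w[:,:2]*1000).astype(np.float32)),'z',np.median(P[hit,2]))
E
python3 puller.py
```

```text
t 4.7 [ 0.5487 -0.2987  0.2314] yang 0.0004 tz [ 1.4e-03 -2.0e-04 -1.0e+00] q [-5.390e-01  1.710e-01  1.722e+00  1.000e-03  1.248e+00 -5.390e-01] F [ 0.15  0.96 -0.26] T [-0.006  0.077 -0.017] 0.9987299214550034 0.0
px [326.36111111 210.83333333] handle ((551.566650390625, -294.59686279296875), (61.22431182861328, 16.925949096679688), 89.58720397949219) z 0.11857498655164575
```

Request:
{"api": "arm_command", "payload": {"targets": [{"x":0.0025,"y":0.002,"z":0.03,"wx":0,"wy":0,"wz":0,"hand":0.088},{"x":0,"y":0,"z":0.035,"wx":0,"wy":0,"wz":0,"hand":0.088},{"x":0,"y":0,"z":0.035,"wx":0,"wy":0,"wz":0,"hand":0.07},{"x":0,"y":0,"z":0.02,"wx":0,"wy":0,"wz":0,"hand":0.05},{"x":0,"y":0,"z":0.007,"wx":0,"wy":0,"wz":0,"hand":0.035},{"x":0,"y":0,"z":0,"wx":0,"wy":0,"wz":0,"hand":0.03},{"x":0,"y":0,"z":0,"wx":0,"wy":0,"wz":0,"hand":0.025},{"x":0,"y":0,"z":0,"wx":0,"wy":0,"wz":0,"hand":0.02},{"x":0,"y":0,"z":0,"wx":0,"wy":0,"wz":0,"hand":0.015},{"x":0,"y":0,"z":0,"wx":0,"wy":0,"wz":0,"hand":0.01},{"x":0,"y":0,"z":0,"wx":0,"wy":0,"wz":0,"hand":0.01},{"x":0,"y":0,"z":0,"wx":0,"wy":0,"wz":0,"hand":0.01},{"x":0,"y":0,"z":0,"wx":0,"wy":0,"wz":0,"hand":0.01}], "newtons": 40}}

```text
t: 6.05
tcp_pos: [0.5506, -0.2972, 0.1039]
tool_rot: [2.221, 2.221, 0.0]
contact_force: [0.7, 0.2, 2.5]
finger_gap: 0.197
grip_force: 40.0
```

```bash
python3 puller.py
```

```text
t 6.05 [ 0.5506 -0.2972  0.1039] yang -0.0001 tz [ 9.e-04 -5.e-04 -1.e+00] q [-0.535  0.281  1.836  0.     1.024 -0.535] F [0.67 0.16 2.5 ] T [-0.09   0.066 -0.063] 0.19699532370023332 39.99391436576843
px [322.83653846 295.03846154] handle ((549.6334838867188, -292.6555480957031), (59.158233642578125, 42.57158279418945), 63.81304931640625) z 0.11859884531580313
```

Request:
{"api": "arm_command", "payload": {"targets": [{"x":0,"y":0,"z":-0.01,"wx":0,"wy":0,"wz":0,"hand":0.01},{"x":0,"y":0,"z":-0.025,"wx":0,"wy":0,"wz":0,"hand":0.01},{"x":0,"y":0,"z":-0.035,"wx":0,"wy":0,"wz":0,"hand":0.01},{"x":0,"y":0,"z":-0.04,"wx":0,"wy":0,"wz":0,"hand":0.01},{"x":0,"y":0,"z":-0.035,"wx":0,"wy":0,"wz":0,"hand":0.01},{"x":0.043,"y":0.0033,"z":0,"wx":0,"wy":0,"wz":0,"hand":0.01},{"x":0.043,"y":0.0033,"z":0,"wx":0,"wy":0,"wz":0,"hand":0.01},{"x":0.043,"y":0.0033,"z":0,"wx":0,"wy":0,"wz":0,"hand":0.01},{"x":0.043,"y":0.0033,"z":0,"wx":0,"wy":0,"wz":0,"hand":0.01},{"x":0.043,"y":0.0033,"z":0,"wx":0,"wy":0,"wz":0,"hand":0.01},{"x":0.043,"y":0.0033,"z":0,"wx":0,"wy":0,"wz":0,"hand":0.01},{"x":0.043,"y":0.0033,"z":0,"wx":0,"wy":0,"wz":0,"hand":0.01},{"x":0.042,"y":0.0033,"z":0,"wx":0,"wy":0,"wz":0,"hand":0.01},{"x":0,"y":0,"z":0,"wx":0,"wy":0,"wz":0,"hand":0.01},{"x":0,"y":0,"z":0,"wx":0,"wy":0,"wz":0,"hand":0.01},{"x":0,"y":0,"z":0,"wx":0,"wy":0,"wz":0,"hand":0.01}]}}

```text
t: 7.7
tcp_pos: [0.5763, 0.0453, 0.2481]
tool_rot: [-2.222, -2.221, 0.002]
contact_force: [0.4, -0.8, -1.6]
finger_gap: 0.196
grip_force: 40.0
```

```bash
python3 - <<'E'
from look import *
t=s['tcp_pos']
d=cam('wrist'); ys,xs=np.mgrid[0:480,0:640]; uv=np.c_[xs.ravel(),ys.ravel()]; uv=uv[d['z_map'].ravel()>0]
P=bydepth(d,uv)-t; h=(abs(P[:,0])<.006)&(abs(P[:,2]-.016)<.007)&(abs(P[:,1])<.05); print('wrist handle',h.sum(),uv[h].min(0),uv[h].max(0),P[h].min(0),P[h].max(0))
d=cam('scene'); cv2.imwrite('pics/s2.png',d['img']); uv=np.c_[xs.ravel(),ys.ravel()]; uv=uv[d['z_map'].ravel()>0]
P=bydepth(d,uv)-t
e=np.array([.668,.744])
for n,a,b in(('collar',-.066,-.056),('rod',-.055,-.02),('nose',-.083,-.066)):
    h=(P[:,2]>a)&(P[:,2]<b)&(np.hypot(P[:,0],P[:,1])<.04)
    q=P[h,:2]@e; print(n,h.sum(),q.min().round(4),q.max().round(4),((q.min()+q.max())/2).round(4),'med',np.median(P[h],0).round(4),uv[h].mean(0))
c=bydepth(d,uv); 
u=uv[(np.linalg.norm(P,axis=1)<.09)].mean(0).astype(int); print(u)
y0,x0=max(u[1]-75,0),max(u[0]-100,0); cv2.imwrite('pics/s2c.png',cv2.resize(d['img'][y0:y0+150,x0:x0+200],None,fx=4,fy=4)); print(x0,y0)
E
```

```text
t 7.7 [0.5763 0.0453 0.2481] yang -0.0002 tz [-7.e-04 -7.e-04 -1.e+00] q [ 3.600e-02  7.400e-02  1.799e+00 -1.000e-03  1.270e+00  3.600e-02] F [ 0.35 -0.75 -1.61] T [-0.078  0.062 -0.033] 0.19604595348414533 39.991305470466614
wrist handle 3059 [308 245] [335 362] [-0.00599997 -0.02697494  0.00905672] [0.00599781 0.03275245 0.01654767]
collar 131 -0.0204 0.0155 -0.0024 med [ 0.0038 -0.0081 -0.0587] [345.67938931 186.95419847]
rod 75 -0.0091 0.0107 0.0008 med [ 0.003  -0.0067 -0.0371] [346.77333333 179.96      ]
nose 15 -0.01 0.0071 -0.0014 med [ 0.0062 -0.0058 -0.076 ] [346.26666667 193.2       ]
[346 163]
246 88
```

View pics/s2c.png

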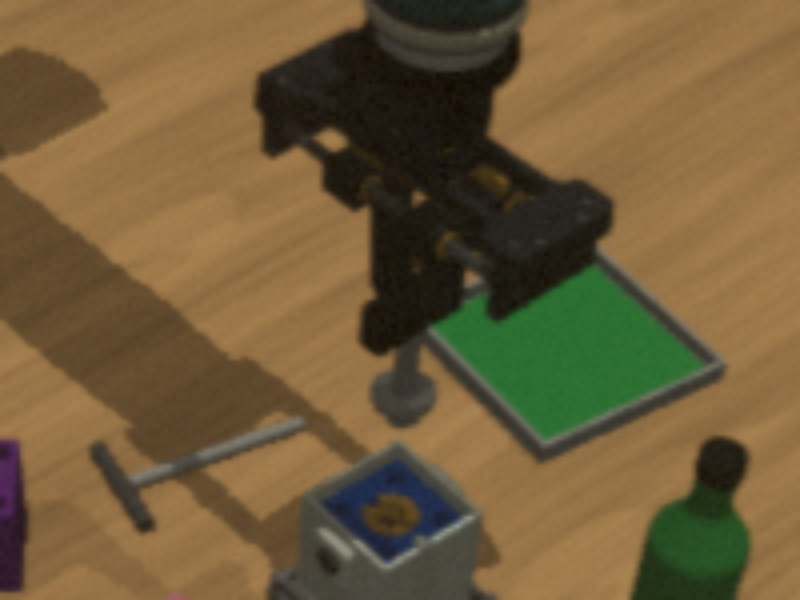

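The scene crop shows the puller hanging straight from the gripper (collar at crop (403,395)) with the bucket just below it (insert at (392,515)). A same-camera check of the offset:

```bash
python3 - <<'E'
from look import *
d=cam('scene'); im=d['img']; hsv=cv2.cvtColor(im,cv2.COLOR_BGR2HSV)
m=cv2.inRange(hsv,(10,100,30),(35,255,255)); b=np.zeros_like(m); b[205:228,330:360]=255; m&=b
mb=cv2.inRange(hsv,(100,100,20),(125,255,255)); b[:]=0; b[195:235,318:372]=255; mb&=b
for n,mm in(('brass',m),('blue',mb)):
    c=max(cv2.findContours(mm,0,2)[0],key=cv2.contourArea); w=onplane(d,c.reshape(-1,2),.088)[:,:2]*1000
    print(n,cv2.boundingRect(c),cv2.minEnclosingCircle(w.astype(np.float32)),cv2.minAreaRect(w.astype(np.float32)))
# collar silhouette centre column on its plane
P=s['tcp_pos']; zc=P[2]-.061
print('collar axis', onplane(d,[[246+403/4,88+392/4]],zc))
E
```

```text
t 7.8 [0.5765 0.0448 0.2482] yang -0.0017 tz [-4.e-04 -4.e-04 -1.e+00] q [ 0.035  0.074  1.799 -0.     1.27   0.036] F [ 0.23  0.39 -1.62] T [-0.147  0.042 -0.007] 0.1982158880860208 39.99122679233551
brass (337, 212, 14, 10) ((575.9677734375, 44.053157806396484), 15.872475624084473) ((575.5322875976562, 44.274269104003906), (27.905555725097656, 30.790359497070312), 11.047785758972168)
blue (328, 203, 33, 25) ((572.6219482421875, 47.86939239501953), 39.37348937988281) ((572.2167358398438, 47.41581726074219), (57.4613151550293, 58.508934020996094), 86.50604248046875)
collar axis [[0.57608032 0.04458425 0.18720923]]
```

Request:
{"api": "arm_command", "payload": {"targets": [{"x":0,"y":0,"z":0,"wx":0,"wy":0,"wz":0.148,"hand":0.01},{"x":0,"y":0,"z":0,"wx":0,"wy":0,"wz":0.148,"hand":0.01},{"x":0,"y":0,"z":0,"wx":0,"wy":0,"wz":0.148,"hand":0.01},{"x":0,"y":0,"z":0,"wx":0,"wy":0,"wz":0.148,"hand":0.01},{"x":0,"y":0,"z":0,"wx":0,"wy":0,"wz":0.148,"hand":0.01},{"x":0,"y":0,"z":0.025,"wx":0,"wy":0,"wz":0.148,"hand":0.01},{"x":0,"y":0,"z":0.025,"wx":0,"wy":0,"wz":0,"hand":0.01},{"x":0,"y":0,"z":0.02,"wx":0,"wy":0,"wz":0,"hand":0.01},{"x":0,"y":0,"z":0,"wx":0,"wy":0,"wz":0,"hand":0.01},{"x":0,"y":0,"z":0,"wx":0,"wy":0,"wz":0,"hand":0.01},{"x":0,"y":0,"z":0,"wx":0,"wy":0,"wz":0,"hand":0.01}]}}

```text
t: 8.95
tcp_pos: [0.5778, 0.0456, 0.1799]
tool_rot: [2.96, 1.05, 0.004]
contact_force: [-0.8, -0.3, -0.7]
finger_gap: 0.198
grip_force: 40.0
```

```bash
python3 look.py
```

```text
t 8.95 [0.5778 0.0456 0.1799] yang -0.8888 tz [ 2.5e-03  1.0e-04 -1.0e+00] q [0.036 0.124 1.873 0.    1.142 0.925] F [-0.8  -0.27 -0.69] T [-0.061  0.128  0.04 ] 0.19751968986139387 39.991387724876404
```

Request:
{"api": "arm_command", "payload": {"targets": [{"x":-0.0012,"y":0,"z":0.004,"wx":0,"wy":0,"wz":0,"hand":0.01},{"x":0,"y":0,"z":0.003,"wx":0,"wy":0,"wz":0,"hand":0.01},{"x":0,"y":0,"z":0.002,"wx":0,"wy":0,"wz":0,"hand":0.01},{"x":0,"y":0,"z":0.002,"wx":0,"wy":0,"wz":0,"hand":0.01},{"x":0,"y":0,"z":0.001,"wx":0,"wy":0,"wz":0,"hand":0.01},{"x":0,"y":0,"z":0,"wx":0,"wy":0,"wz":0,"hand":0.01}]}}

```text
t: 9.55
tcp_pos: [0.5755, 0.0454, 0.166]
tool_rot: [-2.96, -1.052, 0.001]
contact_force: [-0.2, -0.8, -1.0]
finger_gap: 0.201
grip_force: 40.0
```

```bash
python3 look.py
```

```text
t 9.55 [0.5755 0.0454 0.166 ] yang -0.8878 tz [-5.e-04 -0.e+00 -1.e+00] q [ 0.036  0.134  1.889 -0.     1.119  0.923] F [-0.19 -0.76 -0.99] T [-0.032  0.167  0.016] 0.20099793525054177 39.99136805534363
```

Request:
{"api": "arm_command", "payload": {"targets": [{"x":0,"y":0,"z":0.001,"wx":0,"wy":0,"wz":0,"hand":0.01},{"x":0,"y":0,"z":0.001,"wx":0,"wy":0,"wz":0,"hand":0.01},{"x":0,"y":0,"z":0.0005,"wx":0,"wy":0,"wz":0,"hand":0.01},{"x":0,"y":0,"z":0.0005,"wx":0,"wy":0,"wz":0,"hand":0.01},{"x":0,"y":0,"z":0,"wx":0,"wy":0,"wz":0,"hand":0.01}]}}

```text
t: 10.05
tcp_pos: [0.5757, 0.0453, 0.1632]
tool_rot: [-2.96, -1.052, 0.0]
contact_force: [0.4, -0.0, -1.2]
finger_gap: 0.197
grip_force: 40.0
```

```bash
python3 look.py
```

```text
t 10.05 [0.5757 0.0453 0.1632] yang -0.888 tz [-1.e-04 -0.e+00 -1.e+00] q [ 0.035  0.136  1.892 -0.     1.114  0.923] F [ 0.39 -0.02 -1.16] T [ 0.026  0.096 -0.001] 0.19706871596446626 39.99127149581909
```

Request:
{"api": "arm_command", "payload": {"targets": [{"x":0,"y":0,"z":0.0005,"wx":0,"wy":0,"wz":0,"hand":0.01},{"x":0,"y":0,"z":0.0005,"wx":0,"wy":0,"wz":0,"hand":0.01},{"x":0,"y":0,"z":0,"wx":0,"wy":0,"wz":0,"hand":0.01}]}}

```text
t: 10.35
tcp_pos: [0.5759, 0.0453, 0.1627]
tool_rot: [2.96, 1.052, 0.001]
contact_force: [-1.4, 0.6, -0.1]
finger_gap: 0.203
grip_force: 40.0
```

Request:
{"api": "arm_command", "payload": {"targets": [{"x":0,"y":0,"z":0.0005,"wx":0,"wy":0,"wz":0,"hand":0.01},{"x":0,"y":0,"z":0,"wx":0,"wy":0,"wz":0,"hand":0.01}]}}

```text
t: 10.55
tcp_pos: [0.5761, 0.0454, 0.1625]
tool_rot: [2.96, 1.052, 0.001]
contact_force: [-1.1, 0.0, 3.7]
finger_gap: 0.196
grip_force: 40.0
```

Request:
{"api": "arm_command", "payload": {"targets": [{"x":0,"y":0,"z":0,"wx":0,"wy":0,"wz":-0.06,"hand":0.01},{"x":0,"y":0,"z":0,"wx":0,"wy":0,"wz":-0.06,"hand":0.01},{"x":0,"y":0,"z":0,"wx":0,"wy":0,"wz":-0.06,"hand":0.01}]}}

```text
t: 10.85
tcp_pos: [0.5764, 0.0454, 0.1625]
tool_rot: [2.852, 1.317, 0.003]
contact_force: [0.7, 0.6, 2.5]
finger_gap: 0.199
grip_force: 40.0
```

Request:
{"api": "arm_command", "payload": {"targets": [{"x":0,"y":0,"z":0,"wx":0,"wy":0,"wz":-0.06,"hand":0.01},{"x":0,"y":0,"z":0,"wx":0,"wy":0,"wz":-0.06,"hand":0.01},{"x":0,"y":0,"z":0,"wx":0,"wy":0,"wz":-0.06,"hand":0.01}]}}

```text
t: 11.15
tcp_pos: [0.5765, 0.0454, 0.1625]
tool_rot: [2.722, 1.568, 0.003]
contact_force: [1.0, 1.0, 1.9]
finger_gap: 0.2
grip_force: 40.0
```

```bash
python3 look.py
```

```text
t 11.15 [0.5765 0.0454 0.1625] yang -0.5257 tz [ 1.8e-03  2.0e-04 -1.0e+00] q [0.035 0.137 1.892 0.    1.111 0.561] F [0.97 0.97 1.9 ] T [-0.038  0.097  0.006] 0.199753226704121 39.99657869338989
```

Request:
{"api": "arm_command", "payload": {"targets": [{"x":0,"y":0,"z":0.0003,"wx":0,"wy":0,"wz":-0.06,"hand":0.01},{"x":0,"y":0,"z":0,"wx":0,"wy":0,"wz":-0.06,"hand":0.01}]}}

```text
t: 11.35
tcp_pos: [0.5766, 0.0454, 0.1625]
tool_rot: [2.623, 1.728, 0.003]
contact_force: [0.1, -0.2, 3.3]
finger_gap: 0.201
grip_force: 40.0
```

Request:
{"api": "arm_command", "payload": {"targets": [{"x":0,"y":0,"z":0,"wx":0,"wy":0,"wz":-0.06,"hand":0.01},{"x":0,"y":0,"z":0,"wx":0,"wy":0,"wz":-0.06,"hand":0.01}]}}

```text
t: 11.55
tcp_pos: [0.5766, 0.0454, 0.1625]
tool_rot: [2.514, 1.882, 0.003]
contact_force: [0.6, 0.0, 2.5]
finger_gap: 0.201
grip_force: 40.0
```

Request:
{"api": "arm_command", "payload": {"targets": [{"x":0,"y":0,"z":0,"wx":0,"wy":0,"wz":-0.06,"hand":0.01},{"x":0,"y":0,"z":0,"wx":0,"wy":0,"wz":-0.06,"hand":0.01}]}}

```text
t: 11.75
tcp_pos: [0.5764, 0.0451, 0.1623]
tool_rot: [2.396, 2.029, 0.001]
contact_force: [-1.3, -0.8, 2.8]
finger_gap: 0.2
grip_force: 40.0
```

```bash
python3 look.py
```

```text
t 11.75 [0.5764 0.0451 0.1623] yang -0.1654 tz [ 1.5e-03 -4.0e-04 -1.0e+00] q [ 3.500e-02  1.370e-01  1.892e+00 -1.000e-03  1.110e+00  2.010e-01] F [-1.26 -0.76  2.83] T [-0.23   0.188 -0.012] 0.20028564887981304 39.9977445602417
```

Request:
{"api": "arm_command", "payload": {"targets": [{"x":0,"y":0,"z":0,"wx":0,"wy":0,"wz":-0.05,"hand":0.01}]}}

```text
t: 11.85
tcp_pos: [0.5762, 0.0451, 0.1622]
tool_rot: [2.345, 2.089, 0.001]
contact_force: [1.1, 0.0, -0.0]
finger_gap: 0.2
grip_force: 40.0
```

Request:
{"api": "arm_command", "payload": {"targets": [{"x":0,"y":0,"z":0,"wx":0,"wy":0,"wz":-0.05,"hand":0.01}]}}

```text
t: 11.95
tcp_pos: [0.576, 0.0453, 0.1617]
tool_rot: [2.293, 2.147, 0.001]
contact_force: [0.5, 0.3, 1.0]
finger_gap: 0.198
grip_force: 40.0
```

Request:
{"api": "arm_command", "payload": {"targets": [{"x":0,"y":0,"z":0,"wx":0,"wy":0,"wz":-0.05,"hand":0.01}]}}

```text
t: 12.05
tcp_pos: [0.5758, 0.0453, 0.1613]
tool_rot: [2.239, 2.204, 0.0]
contact_force: [0.3, 0.2, -0.8]
finger_gap: 0.197
grip_force: 40.0
```

```bash
python3 look.py
```

```text
t 12.05 [0.5758 0.0453 0.1613] yang -0.016 tz [ 2.e-04  1.e-04 -1.e+00] q [0.035 0.138 1.893 0.    1.11  0.051] F [ 0.33  0.23 -0.84] T [0.021 0.003 0.047] 0.19672975892338335 39.993027448654175
```

It dropped (Fz back to free, z falling). Lowering into the notch.

Request:
{"api": "arm_command", "payload": {"targets": [{"x":0,"y":0,"z":0.001,"wx":0,"wy":0,"wz":0,"hand":0.01},{"x":0,"y":0,"z":0.0005,"wx":0,"wy":0,"wz":0,"hand":0.01},{"x":0,"y":0,"z":0,"wx":0,"wy":0,"wz":0,"hand":0.01}]}}

```text
t: 12.35
tcp_pos: [0.5756, 0.0454, 0.1597]
tool_rot: [-2.242, -2.2, 0.0]
contact_force: [-0.1, 0.7, -1.8]
finger_gap: 0.2
grip_force: 40.0
```

```bash
python3 look.py
```

```text
t 12.35 [0.5756 0.0454 0.1597] yang -0.0188 tz [-3.e-04  1.e-04 -1.e+00] q [0.036 0.139 1.895 0.    1.107 0.054] F [-0.14  0.66 -1.77] T [ 0.044 -0.026  0.057] 0.19988699930115844 39.9942147731781
```

Request:
{"api": "arm_command", "payload": {"targets": [{"x":0,"y":0,"z":0.001,"wx":0,"wy":0,"wz":0,"hand":0.01},{"x":0,"y":0,"z":0.001,"wx":0,"wy":0,"wz":0,"hand":0.01},{"x":0,"y":0,"z":0.001,"wx":0,"wy":0,"wz":0,"hand":0.01},{"x":0,"y":0,"z":0.001,"wx":0,"wy":0,"wz":0,"hand":0.01},{"x":0,"y":0,"z":0,"wx":0,"wy":0,"wz":0,"hand":0.01}]}}

```text
t: 12.85
tcp_pos: [0.5754, 0.0451, 0.1556]
tool_rot: [-2.241, -2.201, 0.001]
contact_force: [0.8, -0.4, -1.5]
finger_gap: 0.199
grip_force: 40.0
```

Request:
{"api": "arm_command", "payload": {"targets": [{"x":0,"y":0,"z":0.0005,"wx":0,"wy":0,"wz":0,"hand":0.01},{"x":0,"y":0,"z":0.0005,"wx":0,"wy":0,"wz":0,"hand":0.01},{"x":0,"y":0,"z":0,"wx":0,"wy":0,"wz":0,"hand":0.01}]}}

```text
t: 13.15
tcp_pos: [0.5757, 0.0452, 0.1549]
tool_rot: [2.241, 2.201, -0.0]
contact_force: [0.7, 0.6, -1.8]
finger_gap: 0.196
grip_force: 40.0
```

```bash
python3 look.py
```

```text
t 13.15 [0.5757 0.0452 0.1549] yang -0.018 tz [-1.e-04 -1.e-04 -1.e+00] q [ 0.035  0.144  1.899 -0.     1.098  0.053] F [ 0.7   0.61 -1.76] T [-0.078  0.047  0.004] 0.19646330064534842 39.99119997024536
```

Request:
{"api": "arm_command", "payload": {"targets": [{"x":0,"y":0,"z":0.0005,"wx":0,"wy":0,"wz":0,"hand":0.01},{"x":0,"y":0,"z":0,"wx":0,"wy":0,"wz":0,"hand":0.01}]}}

```text
t: 13.35
tcp_pos: [0.5757, 0.0453, 0.1545]
tool_rot: [2.241, 2.201, -0.0]
contact_force: [-0.2, -0.6, -0.9]
finger_gap: 0.201
grip_force: 40.0
```

Request:
{"api": "arm_command", "payload": {"targets": [{"x":0,"y":0,"z":0.0004,"wx":0,"wy":0,"wz":0,"hand":0.01},{"x":0,"y":0,"z":0,"wx":0,"wy":0,"wz":0,"hand":0.01}]}}

```text
t: 13.55
tcp_pos: [0.5759, 0.0453, 0.1543]
tool_rot: [2.241, 2.201, 0.0]
contact_force: [-0.2, -0.3, -1.0]
finger_gap: 0.198
grip_force: 40.0
```

Request:
{"api": "arm_command", "payload": {"targets": [{"x":0,"y":0,"z":0.0003,"wx":0,"wy":0,"wz":0.06,"hand":0.01},{"x":0,"y":0,"z":0.0002,"wx":0,"wy":0,"wz":0.06,"hand":0.01},{"x":0,"y":0,"z":0.0002,"wx":0,"wy":0,"wz":0.06,"hand":0.01}]}}

```text
t: 13.85
tcp_pos: [0.5759, 0.0453, 0.1537]
tool_rot: [2.432, 1.988, 0.0]
contact_force: [-0.3, -0.4, -0.7]
finger_gap: 0.2
grip_force: 40.0
```

```bash
python3 look.py
```

```text
t 13.85 [0.5759 0.0453 0.1537] yang -0.2005 tz [ 5.e-04 -1.e-04 -1.e+00] q [ 0.035  0.145  1.9   -0.     1.096  0.236] F [-0.32 -0.37 -0.71] T [-0.103  0.023  0.   ] 0.19973914610112664 39.99065279960632
```

Request:
{"api": "arm_command", "payload": {"targets": [{"x":0,"y":0,"z":0.0002,"wx":0,"wy":0,"wz":0.06,"hand":0.01},{"x":0,"y":0,"z":0.0002,"wx":0,"wy":0,"wz":0.06,"hand":0.01},{"x":0,"y":0,"z":0.0002,"wx":0,"wy":0,"wz":0.06,"hand":0.01},{"x":0,"y":0,"z":0.0002,"wx":0,"wy":0,"wz":0.06,"hand":0.01}]}}

```text
t: 14.25
tcp_pos: [0.576, 0.0452, 0.1529]
tool_rot: [2.653, 1.682, 0.001]
contact_force: [0.4, -1.3, -0.1]
finger_gap: 0.2
grip_force: 40.0
```

Request:
{"api": "arm_command", "payload": {"targets": [{"x":0,"y":0,"z":0.0002,"wx":0,"wy":0,"wz":0.06,"hand":0.01},{"x":0,"y":0,"z":0.0002,"wx":0,"wy":0,"wz":0.06,"hand":0.01},{"x":0,"y":0,"z":0.0002,"wx":0,"wy":0,"wz":0.06,"hand":0.01},{"x":0,"y":0,"z":0.0002,"wx":0,"wy":0,"wz":0.06,"hand":0.01}]}}

```text
t: 14.65
tcp_pos: [0.576, 0.0452, 0.1522]
tool_rot: [2.835, 1.353, 0.001]
contact_force: [-0.3, -1.3, 0.2]
finger_gap: 0.198
grip_force: 40.0
```

```bash
python3 look.py
```

```text
t 14.65 [0.576  0.0452 0.1522] yang -0.6804 tz [ 7.e-04 -1.e-04 -1.e+00] q [ 0.035  0.147  1.902 -0.     1.093  0.716] F [-0.29 -1.32  0.21] T [-0.123  0.156  0.039] 0.19785095417156956 39.99091386795044
```

Request:
{"api": "arm_command", "payload": {"targets": [{"x":0,"y":0,"z":0.0002,"wx":0,"wy":0,"wz":0.06,"hand":0.01},{"x":0,"y":0,"z":0.0002,"wx":0,"wy":0,"wz":0.06,"hand":0.01},{"x":0,"y":0,"z":0.0001,"wx":0,"wy":0,"wz":0.06,"hand":0.01}]}}

```text
t: 14.95
tcp_pos: [0.5759, 0.0452, 0.1519]
tool_rot: [2.945, 1.092, 0.001]
contact_force: [-0.3, -0.9, 0.2]
finger_gap: 0.201
grip_force: 40.0
```

Request:
{"api": "arm_command", "payload": {"targets": [{"x":0,"y":0,"z":0,"wx":0,"wy":0,"wz":0.06,"hand":0.01},{"x":0,"y":0,"z":0,"wx":0,"wy":0,"wz":0.06,"hand":0.01},{"x":0,"y":0,"z":0,"wx":0,"wy":0,"wz":0.06,"hand":0.01}]}}

```text
t: 15.25
tcp_pos: [0.5759, 0.0453, 0.1519]
tool_rot: [3.032, 0.823, 0.001]
contact_force: [-0.7, -0.5, 1.0]
finger_gap: 0.2
grip_force: 40.0
```

```bash
python3 look.py
```

```text
t 15.25 [0.5759 0.0453 0.1519] yang -1.0405 tz [ 5.e-04  0.e+00 -1.e+00] q [0.035 0.147 1.902 0.    1.092 1.076] F [-0.72 -0.49  0.96] T [-0.031  0.323  0.046] 0.20005019200588436 39.991393089294434
```

Request:
{"api": "arm_command", "payload": {"targets": [{"x":0,"y":0,"z":0.0001,"wx":0,"wy":0,"wz":0.05,"hand":0.01},{"x":0,"y":0,"z":0,"wx":0,"wy":0,"wz":0.05,"hand":0.01},{"x":0,"y":0,"z":0,"wx":0,"wy":0,"wz":0.05,"hand":0.01}]}}

```text
t: 15.55
tcp_pos: [0.576, 0.0453, 0.1518]
tool_rot: [3.085, 0.594, 0.001]
contact_force: [-0.5, -0.9, 0.6]
finger_gap: 0.2
grip_force: 40.0
```

```bash
python3 look.py
```

```text
t 15.55 [0.576  0.0453 0.1518] yang -1.1901 tz [ 8.e-04  1.e-04 -1.e+00] q [0.035 0.147 1.902 0.    1.092 1.225] F [-0.52 -0.85  0.56] T [-0.006  0.276  0.09 ] 0.20020089497437202 39.992281794548035
```

Request:
{"api": "arm_command", "payload": {"targets": [{"x":0,"y":0,"z":0,"wx":0,"wy":0,"wz":0.05,"hand":0.01},{"x":0,"y":0,"z":0,"wx":0,"wy":0,"wz":0.04,"hand":0.01}]}}

```text
t: 15.75
tcp_pos: [0.5762, 0.0453, 0.1519]
tool_rot: [3.108, 0.456, 0.002]
contact_force: [0.2, -0.3, 0.4]
finger_gap: 0.197
grip_force: 40.0
```

```bash
python3 look.py
```

```text
t 15.75 [0.5762 0.0453 0.1519] yang -1.2797 tz [ 0.0013  0.     -1.    ] q [ 0.035  0.147  1.902 -0.     1.091  1.315] F [ 0.2  -0.28  0.35] T [0.016 0.113 0.05 ] 0.19685528215820497 39.997621178627014
```

Request:
{"api": "arm_command", "payload": {"targets": [{"x":0,"y":0,"z":0,"wx":0,"wy":0,"wz":0.04,"hand":0.01},{"x":0,"y":0,"z":0,"wx":0,"wy":0,"wz":0,"hand":0.01}]}}

```text
t: 15.95
tcp_pos: [0.5763, 0.0453, 0.1518]
tool_rot: [3.116, 0.396, 0.002]
contact_force: [1.0, -0.3, 1.3]
finger_gap: 0.203
grip_force: 40.0
```

```bash
python3 look.py
```

```text
t 15.95 [0.5763 0.0453 0.1518] yang -1.318 tz [ 0.0014  0.     -1.    ] q [ 0.035  0.147  1.902 -0.     1.091  1.353] F [ 0.98 -0.26  1.27] T [0.028 0.187 0.017] 0.20310827999817177 39.993653297424316
```

Request:
{"api": "arm_command", "payload": {"targets": [{"x":0,"y":0,"z":0,"wx":0,"wy":0,"wz":0.04,"hand":0.01},{"x":0,"y":0,"z":0,"wx":0,"wy":0,"wz":0,"hand":0.01}]}}

```text
t: 16.15
tcp_pos: [0.5762, 0.0453, 0.1518]
tool_rot: [3.124, 0.335, 0.002]
contact_force: [-0.2, -0.3, 1.1]
finger_gap: 0.197
grip_force: 40.0
```

```bash
python3 look.py
```

```text
t 16.15 [0.5762 0.0453 0.1518] yang -1.357 tz [ 0.0011 -0.     -1.    ] q [ 0.035  0.147  1.902 -0.     1.091  1.392] F [-0.15 -0.28  1.13] T [0.035 0.143 0.145] 0.19666888032869626 40.01495003700256
```

Request:
{"api": "arm_command", "payload": {"targets": [{"x":0,"y":0,"z":0,"wx":0,"wy":0,"wz":0.03,"hand":0.01},{"x":0,"y":0,"z":0,"wx":0,"wy":0,"wz":0,"hand":0.01}]}}

```text
t: 16.35
tcp_pos: [0.5763, 0.0453, 0.1518]
tool_rot: [3.128, 0.289, 0.002]
contact_force: [0.3, -0.1, 1.7]
finger_gap: 0.202
grip_force: 40.1
```

```bash
python3 look.py
```

```text
t 16.35 [0.5763 0.0453 0.1518] yang -1.3863 tz [ 1.3e-03 -1.0e-04 -1.0e+00] q [ 0.035  0.147  1.902 -0.     1.091  1.422] F [ 0.34 -0.07  1.69] T [-0.023  0.13   0.326] 0.20168582655135914 40.080896615982056
```

Request:
{"api": "arm_command", "payload": {"targets": [{"x":0,"y":0,"z":0,"wx":0,"wy":0,"wz":0.03,"hand":0.01},{"x":0,"y":0,"z":0,"wx":0,"wy":0,"wz":0,"hand":0.01}]}}

```text
t: 16.55
tcp_pos: [0.5762, 0.0453, 0.1518]
tool_rot: [3.132, 0.243, 0.002]
contact_force: [0.8, 0.0, 3.6]
finger_gap: 0.201
grip_force: 40.2
```

```bash
python3 look.py
```

```text
t 16.55 [0.5762 0.0453 0.1518] yang -1.4161 tz [ 1.2e-03 -1.0e-04 -1.0e+00] q [ 0.035  0.147  1.902 -0.     1.091  1.452] F [0.8  0.02 3.6 ] T [0.034 0.049 0.427] 0.20076225499930134 40.181347131729126
```

Snug (torque 0.43 N·m). Easing the twist, then starting the pull.

Request:
{"api": "arm_command", "payload": {"targets": [{"x":0,"y":0,"z":0,"wx":0,"wy":0,"wz":-0.03,"hand":0.01},{"x":0,"y":0,"z":-0.0003,"wx":0,"wy":0,"wz":-0.02,"hand":0.01},{"x":0,"y":0,"z":0,"wx":0,"wy":0,"wz":0,"hand":0.01}]}}

```text
t: 16.85
tcp_pos: [0.5761, 0.0453, 0.1518]
tool_rot: [-3.125, -0.32, -0.001]
contact_force: [1.0, -0.7, 2.4]
finger_gap: 0.2
grip_force: 40.0
```

```bash
python3 look.py
```

```text
t 16.85 [0.5761 0.0453 0.1518] yang -1.3669 tz [ 9.e-04  1.e-04 -1.e+00] q [0.035 0.147 1.902 0.    1.092 1.402] F [ 1.02 -0.68  2.42] T [0.065 0.058 0.048] 0.20038815206938662 40.00296950340271
```

Request:
{"api": "arm_command", "payload": {"targets": [{"x":0,"y":0,"z":-0.0005,"wx":0,"wy":0,"wz":0,"hand":0.01},{"x":0,"y":0,"z":-0.0005,"wx":0,"wy":0,"wz":0,"hand":0.01},{"x":0,"y":0,"z":-0.0005,"wx":0,"wy":0,"wz":0,"hand":0.01},{"x":0,"y":0,"z":-0.0005,"wx":0,"wy":0,"wz":0,"hand":0.01}]}}

```text
t: 17.25
tcp_pos: [0.575, 0.0453, 0.1521]
tool_rot: [-3.125, -0.318, 0.003]
contact_force: [2.7, 0.7, -7.7]
finger_gap: 0.199
grip_force: 40.0
```

```bash
python3 look.py
```

```text
t 17.25 [0.575  0.0453 0.1521] yang -1.368 tz [-0.0018  0.     -1.    ] q [0.035 0.146 1.902 0.    1.095 1.403] F [ 2.73  0.67 -7.73] T [ 0.01  -0.521  0.134] 0.19896356527359246 40.00185549259186
```

Request:
{"api": "arm_command", "payload": {"targets": [{"x":0.0006,"y":0,"z":-0.0004,"wx":0,"wy":0.002,"wz":0,"hand":0.01},{"x":0,"y":0,"z":-0.0004,"wx":0,"wy":0,"wz":0,"hand":0.01},{"x":0,"y":0,"z":-0.0004,"wx":0,"wy":0,"wz":0,"hand":0.01},{"x":0,"y":0,"z":0,"wx":0,"wy":0,"wz":0,"hand":0.01}]}}

```text
t: 17.65
tcp_pos: [0.5752, 0.0454, 0.1538]
tool_rot: [-3.125, -0.318, 0.001]
contact_force: [2.6, -0.1, -10.4]
finger_gap: 0.2
grip_force: 40.0
```

```bash
python3 look.py
```

```text
t 17.65 [0.5752 0.0454 0.1538] yang -1.368 tz [-7.e-04  3.e-04 -1.e+00] q [0.035 0.144 1.901 0.    1.097 1.403] F [  2.65  -0.15 -10.36] T [-0.039 -0.091  0.133] 0.19955040594407866 40.00115633010864
```

Request:
{"api": "arm_command", "payload": {"targets": [{"x":0.0004,"y":0,"z":-0.001,"wx":0,"wy":0.0005,"wz":0,"hand":0.01},{"x":0,"y":0,"z":-0.0015,"wx":0,"wy":0,"wz":0,"hand":0.01},{"x":0,"y":0,"z":-0.002,"wx":0,"wy":0,"wz":0,"hand":0.01},{"x":0,"y":0,"z":-0.002,"wx":0,"wy":0,"wz":0,"hand":0.01},{"x":0,"y":0,"z":-0.002,"wx":0,"wy":0,"wz":0,"hand":0.01}]}}

```text
t: 18.15
tcp_pos: [0.5764, 0.0455, 0.1634]
tool_rot: [-3.125, -0.318, -0.003]
contact_force: [-0.0, 0.8, -9.0]
finger_gap: 0.202
grip_force: 40.0
```

```bash
python3 look.py
```

```text
t 18.15 [0.5764 0.0455 0.1634] yang -1.368 tz [ 1.9e-03  5.0e-04 -1.0e+00] q [0.035 0.136 1.892 0.    1.112 1.403] F [-0.03  0.82 -8.99] T [0.02  0.244 0.072] 0.2016106205908159 40.003482699394226
```

Free of side force and rising. Carrying on in larger steps.

Request:
{"api": "arm_command", "payload": {"targets": [{"x":0,"y":0,"z":-0.003,"wx":0,"wy":0,"wz":0,"hand":0.01},{"x":0,"y":0,"z":-0.003,"wx":0,"wy":0,"wz":0,"hand":0.01},{"x":0,"y":0,"z":-0.003,"wx":0,"wy":0,"wz":0,"hand":0.01},{"x":0,"y":0,"z":-0.003,"wx":0,"wy":0,"wz":0,"hand":0.01},{"x":0,"y":0,"z":-0.003,"wx":0,"wy":0,"wz":0,"hand":0.01}]}}

```text
t: 18.65
tcp_pos: [0.5766, 0.0455, 0.1785]
tool_rot: [-3.125, -0.318, -0.004]
contact_force: [-1.2, -0.3, -9.9]
finger_gap: 0.199
grip_force: 40.0
```

```bash
python3 look.py
```

```text
t 18.65 [0.5766 0.0455 0.1785] yang -1.368 tz [ 2.4e-03  5.0e-04 -1.0e+00] q [0.035 0.123 1.877 0.    1.139 1.403] F [-1.16 -0.26 -9.9 ] T [0.023 0.263 0.072] 0.1988916640284937 40.00388860702515
```

Request:
{"api": "arm_command", "payload": {"targets": [{"x":-0.0004,"y":0,"z":-0.003,"wx":0,"wy":-0.0015,"wz":0,"hand":0.01},{"x":0,"y":0,"z":-0.003,"wx":0,"wy":0,"wz":0,"hand":0.01},{"x":0,"y":0,"z":-0.003,"wx":0,"wy":0,"wz":0,"hand":0.01},{"x":0,"y":0,"z":-0.003,"wx":0,"wy":0,"wz":0,"hand":0.01},{"x":0,"y":0,"z":-0.003,"wx":0,"wy":0,"wz":0,"hand":0.01},{"x":0,"y":0,"z":-0.003,"wx":0,"wy":0,"wz":0,"hand":0.01}]}}

```text
t: 19.25
tcp_pos: [0.5762, 0.0454, 0.1964]
tool_rot: [-3.125, -0.318, -0.002]
contact_force: [0.2, -0.4, -9.3]
finger_gap: 0.201
grip_force: 40.0
```

```bash
python3 look.py
```

```text
t 19.25 [0.5762 0.0454 0.1964] yang -1.368 tz [ 1.e-03  2.e-04 -1.e+00] q [0.035 0.108 1.859 0.    1.174 1.403] F [ 0.17 -0.36 -9.33] T [0.025 0.187 0.147] 0.20115784338232556 40.00468969345093
```

Request:
{"api": "arm_command", "payload": {"targets": [{"x":0,"y":0,"z":-0.003,"wx":0,"wy":0,"wz":0,"hand":0.01},{"x":0,"y":0,"z":-0.003,"wx":0,"wy":0,"wz":0,"hand":0.01},{"x":0,"y":0,"z":-0.003,"wx":0,"wy":0,"wz":0,"hand":0.01},{"x":0,"y":0,"z":-0.003,"wx":0,"wy":0,"wz":0,"hand":0.01},{"x":0,"y":0,"z":-0.003,"wx":0,"wy":0,"wz":0,"hand":0.01}]}}

```text
t: 19.75
tcp_pos: [0.5762, 0.0454, 0.2115]
tool_rot: [-3.125, -0.318, -0.002]
contact_force: [-0.2, -0.0, -10.5]
finger_gap: 0.198
grip_force: 40.0
```

```bash
python3 look.py
```

```text
t 19.75 [0.5762 0.0454 0.2115] yang -1.368 tz [ 1.e-03  2.e-04 -1.e+00] q [0.035 0.097 1.843 0.    1.201 1.403] F [ -0.18  -0.03 -10.5 ] T [0.024 0.203 0.156] 0.198350790040577 40.00331997871399
```

Request:
{"api": "arm_command", "payload": {"targets": [{"x":0,"y":0,"z":-0.003,"wx":0,"wy":0,"wz":0,"hand":0.01},{"x":0,"y":0,"z":-0.003,"wx":0,"wy":0,"wz":0,"hand":0.01},{"x":0,"y":0,"z":-0.003,"wx":0,"wy":0,"wz":0,"hand":0.01},{"x":0,"y":0,"z":-0.003,"wx":0,"wy":0,"wz":0,"hand":0.01},{"x":0,"y":0,"z":-0.003,"wx":0,"wy":0,"wz":0,"hand":0.01},{"x":0,"y":0,"z":-0.003,"wx":0,"wy":0,"wz":0,"hand":0.01},{"x":0,"y":0,"z":-0.003,"wx":0,"wy":0,"wz":0,"hand":0.01},{"x":0,"y":0,"z":-0.004,"wx":0,"wy":0,"wz":0,"hand":0.01},{"x":0,"y":0,"z":-0.005,"wx":0,"wy":0,"wz":0,"hand":0.01},{"x":0,"y":0,"z":-0.006,"wx":0,"wy":0,"wz":0,"hand":0.01},{"x":0,"y":0,"z":-0.006,"wx":0,"wy":0,"wz":0,"hand":0.01},{"x":0,"y":0,"z":0,"wx":0,"wy":0,"wz":0,"hand":0.01},{"x":0,"y":0,"z":0,"wx":0,"wy":0,"wz":0,"hand":0.01}]}}

```text
t: 21.05
tcp_pos: [0.5764, 0.0454, 0.2536]
tool_rot: [-3.125, -0.318, -0.003]
contact_force: [0.3, -0.2, -4.5]
finger_gap: 0.198
grip_force: 40.0
```

```bash
python3 - <<'E'
from look import *
for n in('wrist','scene'):
    d=cam(n); cv2.imwrite('pics/lift_%s.png'%n,d['img'])
a=cv2.imread('pics/lift_scene.png')[80:260,260:440]; b=cv2.imread('pics/lift_wrist.png')
cv2.imwrite('pics/lift.png',np.hstack([cv2.resize(a,(400,400)),cv2.resize(b,(400,400))]))
d=cam('top')
m=cv2.inRange(cv2.cvtColor(d['img'],cv2.COLOR_BGR2HSV),(45,100,50),(75,255,255)); m[:, :100]=0; m[:,215:]=0
c=max(cv2.findContours(m,0,2)[0],key=cv2.contourArea); w=onplane(d,c.reshape(-1,2),.004); print('tray',cv2.minAreaRect((w[:,:2]*1000).astype(np.float32)))
E
```

```text
t 21.05 [0.5764 0.0454 0.2536] yang -1.368 tz [ 1.6e-03  3.0e-04 -1.0e+00] q [0.035 0.069 1.794 0.    1.277 1.403] F [ 0.27 -0.2  -4.55] T [-0.062  0.168  0.018] 0.19791155551079537 39.988532066345215
tray ((492.2464294433594, 267.1126708984375), (72.47931671142578, 122.39789581298828), 81.37804412841797)
```

View pics/lift.png

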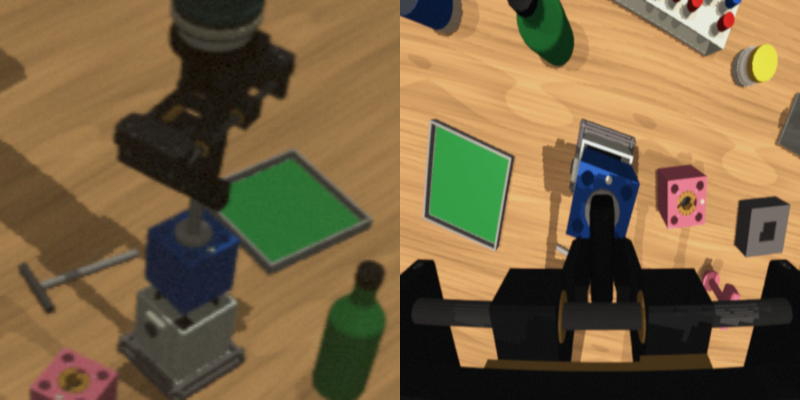

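Scene view (left half): the adapter hangs straight at (192,265), clear above the bucket. Wrist view (right half): tray at (470,185), unobstructed. Carrying it to the tray.

Request:
{"api": "arm_command", "payload": {"targets": [{"x":-0.0025,"y":-0.017,"z":0,"wx":0,"wy":0,"wz":0,"hand":0.01},{"x":-0.0045,"y":-0.034,"z":0,"wx":0,"wy":0,"wz":0,"hand":0.01},{"x":-0.0045,"y":-0.034,"z":0,"wx":0,"wy":0,"wz":0,"hand":0.01},{"x":-0.0045,"y":-0.034,"z":0,"wx":0,"wy":0,"wz":0,"hand":0.01},{"x":-0.0045,"y":-0.034,"z":0,"wx":0,"wy":0,"wz":0,"hand":0.01},{"x":-0.0045,"y":-0.034,"z":0,"wx":0,"wy":0,"wz":0,"hand":0.01},{"x":-0.0045,"y":-0.034,"z":0,"wx":0,"wy":0,"wz":0,"hand":0.01},{"x":-0.004,"y":-0.034,"z":0,"wx":0,"wy":0,"wz":0,"hand":0.01},{"x":-0.002,"y":-0.018,"z":0,"wx":0,"wy":0,"wz":0,"hand":0.01},{"x":0,"y":0,"z":0.02,"wx":0,"wy":0,"wz":0,"hand":0.01},{"x":0,"y":0,"z":0.02,"wx":0,"wy":0,"wz":0,"hand":0.01},{"x":0,"y":0,"z":0.02,"wx":0,"wy":0,"wz":0,"hand":0.01},{"x":0,"y":0,"z":0.02,"wx":0,"wy":0,"wz":0,"hand":0.01},{"x":0,"y":0,"z":0.01,"wx":0,"wy":0,"wz":0,"hand":0.01},{"x":0,"y":0,"z":0,"wx":0,"wy":0,"wz":0,"hand":0.01},{"x":0,"y":0,"z":0,"wx":0,"wy":0,"wz":0,"hand":0.01}]}}

```text
t: 22.8
tcp_pos: [0.4866, 0.3061, 0.1637]
tool_rot: [-3.125, -0.318, -0.002]
contact_force: [-0.0, 0.5, -3.9]
finger_gap: 0.2
grip_force: 40.0
```

```bash
python3 look.py
```

```text
t 22.8 [0.4866 0.3061 0.1637] yang -1.3678 tz [ 1.3e-03  6.0e-04 -1.0e+00] q [ 0.518  0.13   1.898 -0.     1.112  1.886] F [-0.01  0.5  -3.94] T [0.016 0.139 0.015] 0.2001462981890297 39.98853385448456
```

Over the tray's middle; expected contact at TCP z ≈ 0.138.

Request:
{"api": "arm_command", "payload": {"targets": [{"x":0,"y":0,"z":0.007,"wx":0,"wy":0,"wz":0,"hand":0.01},{"x":0,"y":0,"z":0.006,"wx":0,"wy":0,"wz":0,"hand":0.01},{"x":0,"y":0,"z":0.004,"wx":0,"wy":0,"wz":0,"hand":0.01},{"x":0,"y":0,"z":0.003,"wx":0,"wy":0,"wz":0,"hand":0.01},{"x":0,"y":0,"z":0.002,"wx":0,"wy":0,"wz":0,"hand":0.01},{"x":0,"y":0,"z":0,"wx":0,"wy":0,"wz":0,"hand":0.01}]}}

```text
t: 23.4
tcp_pos: [0.4863, 0.3055, 0.1408]
tool_rot: [3.125, 0.318, 0.001]
contact_force: [-0.1, -0.2, -4.4]
finger_gap: 0.2
grip_force: 40.0
```

Request:
{"api": "arm_command", "payload": {"targets": [{"x":0,"y":0,"z":0.001,"wx":0,"wy":0,"wz":0,"hand":0.01},{"x":0,"y":0,"z":0.0005,"wx":0,"wy":0,"wz":0,"hand":0.01},{"x":0,"y":0,"z":0,"wx":0,"wy":0,"wz":0,"hand":0.01}]}}

```text
t: 23.7
tcp_pos: [0.4866, 0.3057, 0.1397]
tool_rot: [-3.125, -0.318, -0.002]
contact_force: [0.3, 0.1, -3.2]
finger_gap: 0.195
grip_force: 40.0
```

Request:
{"api": "arm_command", "payload": {"targets": [{"x":0,"y":0,"z":0.0005,"wx":0,"wy":0,"wz":0,"hand":0.01},{"x":0,"y":0,"z":0.0005,"wx":0,"wy":0,"wz":0,"hand":0.01},{"x":0,"y":0,"z":0,"wx":0,"wy":0,"wz":0,"hand":0.01}]}}

```text
t: 24.0
tcp_pos: [0.4865, 0.3057, 0.1386]
tool_rot: [-3.125, -0.318, -0.001]
contact_force: [0.2, 0.2, -3.2]
finger_gap: 0.196
grip_force: 40.0
```

Request:
{"api": "arm_command", "payload": {"targets": [{"x":0,"y":0,"z":0.0005,"wx":0,"wy":0,"wz":0,"hand":0.01},{"x":0,"y":0,"z":0,"wx":0,"wy":0,"wz":0,"hand":0.01}]}}

```text
t: 24.2
tcp_pos: [0.4865, 0.3056, 0.1381]
tool_rot: [-3.125, -0.318, -0.001]
contact_force: [-0.3, 0.5, -3.1]
finger_gap: 0.202
grip_force: 40.0
```

```bash
python3 look.py
```

```text
t 24.2 [0.4865 0.3056 0.1381] yang -1.368 tz [ 9.e-04  1.e-04 -1.e+00] q [ 0.518  0.154  1.921 -0.     1.065  1.886] F [-0.34  0.49 -3.13] T [-0.045  0.168 -0.014] 0.2021356327852358 39.98851239681244
```

Request:
{"api": "arm_command", "payload": {"targets": [{"x":0,"y":0,"z":0.0005,"wx":0,"wy":0,"wz":0,"hand":0.01},{"x":0,"y":0,"z":0,"wx":0,"wy":0,"wz":0,"hand":0.01}]}}

```text
t: 24.4
tcp_pos: [0.4867, 0.3057, 0.1379]
tool_rot: [-3.125, -0.318, -0.002]
contact_force: [0.5, -0.2, -2.0]
finger_gap: 0.201
grip_force: 40.0
```

Request:
{"api": "arm_command", "payload": {"targets": [{"x":0,"y":0,"z":0.0005,"wx":0,"wy":0,"wz":0,"hand":0.01},{"x":0,"y":0,"z":0,"wx":0,"wy":0,"wz":0,"hand":0.01}]}}

```text
t: 24.6
tcp_pos: [0.4869, 0.3058, 0.1379]
tool_rot: [-3.125, -0.318, -0.003]
contact_force: [-0.2, -1.2, 1.2]
finger_gap: 0.2
grip_force: 40.0
```

It's standing on the tray floor. Releasing and going up.

Request:
{"api": "arm_command", "payload": {"targets": [{"x":0,"y":0,"z":-0.0002,"wx":0,"wy":0,"wz":0,"hand":0.018},{"x":0,"y":0,"z":0,"wx":0,"wy":0,"wz":0,"hand":0.022},{"x":0,"y":0,"z":0,"wx":0,"wy":0,"wz":0,"hand":0.03},{"x":0,"y":0,"z":0,"wx":0,"wy":0,"wz":0,"hand":0.05},{"x":0,"y":0,"z":0,"wx":0,"wy":0,"wz":0,"hand":0.05},{"x":0,"y":0,"z":0,"wx":0,"wy":0,"wz":0,"hand":0.05}]}}

```text
t: 25.2
tcp_pos: [0.4866, 0.3057, 0.1374]
tool_rot: [-3.125, -0.318, -0.002]
contact_force: [-0.3, 0.4, 0.5]
finger_gap: 0.56
grip_force: 0.0
```

Request:
{"api": "arm_command", "payload": {"targets": [{"x":0,"y":0,"z":-0.02,"wx":0,"wy":0,"wz":0,"hand":0.05},{"x":0,"y":0,"z":-0.03,"wx":0,"wy":0,"wz":0,"hand":0.05},{"x":0,"y":0,"z":-0.03,"wx":0,"wy":0,"wz":0,"hand":0.05},{"x":0,"y":0,"z":-0.03,"wx":0,"wy":0,"wz":0,"hand":0.05},{"x":0,"y":0,"z":0,"wx":0,"wy":0,"wz":0,"hand":0.05},{"x":0,"y":0,"z":0,"wx":0,"wy":0,"wz":0,"hand":0.05}]}}

```text
t: 25.8
tcp_pos: [0.4868, 0.3059, 0.248]
tool_rot: [-3.125, -0.318, -0.004]
contact_force: [0.3, -0.5, -0.6]
finger_gap: 0.565
grip_force: 0.0
```

```bash
python3 - <<'E'
from look import *
a=cam('scene')['img'][70:270,260:500]; d=cam('wrist')
ys,xs=np.mgrid[0:480,0:640]; uv=np.c_[xs.ravel(),ys.ravel()]; uv=uv[d['z_map'].ravel()>0]; P=bydepth(d,uv)
h=(np.hypot(P[:,0]-.4866,P[:,1]-.3058)<.05)&(P[:,2]>.03)&(P[:,2]<.17)
m=h&(abs(P[:,2]-.074)<.004); print('adapter top z',np.median(P[m,2]),'max z',np.percentile(P[h,2],98))
cv2.imwrite('pics/end.png',np.hstack([cv2.resize(a,(420,350)),cv2.resize(d['img'],(380,350))]))
E
```

```text
t 25.8 [0.4868 0.3059 0.248 ] yang -1.368 tz [ 0.0025  0.0011 -1.    ] q [ 0.518  0.065  1.808 -0.     1.266  1.886] F [ 0.33 -0.53 -0.64] T [-0.064  0.215  0.043] 0.5648771373966202 0.0
adapter top z 0.0730105236656809 max z 0.15375201335101862
```

View pics/end.png

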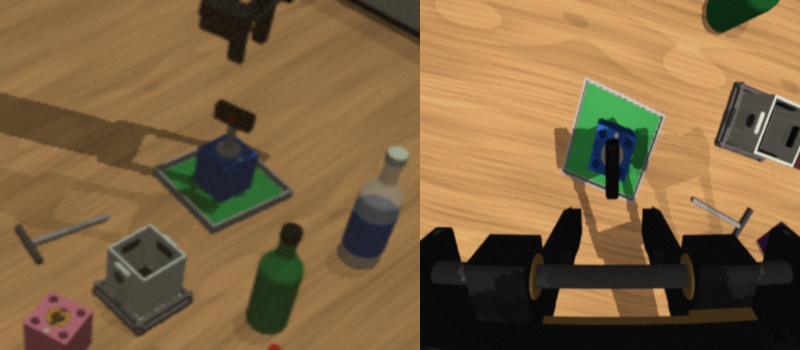

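The end view shows the adapter upright mid-tray at (227,165) with the puller screwed in. The gripper is clear, the bucket is empty and the neighbours haven't moved.

```bash
python3 -c "
from plant import bot; print(bot.job_done())"
```

```text
the job is handed in; nothing more can be done
None
```

The adapter stands upright in the middle of the wash tray with the puller still screwed in and the gripper clear; the job was handed in at about 26 s of robot time, with no verdict returned.

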